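# Sort collection tins by weight and shut the drawer

## Task

The three sealed tins leaning on the sloped wooden rack look alike, but one or two are full and the rest are empty. Lift each to feel its weight, then set the full (heavy) ones upright on the floor of the open drawer of the small grey cabinet and the empty (light) ones upright on the floor of the shallow metal tray, without tipping or dropping them; when all three are sorted and released, push the drawer fully shut. Leave the jar, the canister and the book where they are.

Things in the scene. Friction and masses are not known exactly. Their poses are not given: they have to be found in the camera images.
- tin_a_mid (a point): Sealed metal tin with a paper band, 76 (its x) x 48 (y) x 92 (z, height) mm; the three look alike. Empty about 0.11 kg (1.1 N), full 0.42 to 0.62 kg (4.1 to 6.1 N). Point: its centre, half-way up; z to its lid. Stands on the rack, its z leaning 30 degrees from vertical to the rack's -x. The right-hand one (rack's -y) of the three. Grip across the 48 mm (y), along its z; gap to a neighbour 44 mm.
- tin_b_mid (a point): Tin like tin_a in every way (size, axes, lean, possible weights): the middle one of the three at the start. The point is its centre.
- tin_c_mid (a point): Tin like tin_a in every way (size, axes, lean, possible weights): the left-hand one (rack's +y) of the three at the start. The point is its centre.
- rack_ledge (a point): Fixed wooden rack, 285 mm long (y); its ledge slopes 30 degrees down to the rack's -x side, with a lip 22 mm proud at the low edge. Point: middle of the ledge surface, 45 mm above the table; axes of the rack (x away from the robot, y along the row, z up). A sealed carton 128 x 85 x 147 mm high is fixed behind the middle tin, its middle 122 mm to +x.
- drawer_floor (a point): Middle of the white drawer's inner floor, 18 mm above the table; moves with it. Inside 134 (x) x 172 (y) mm; side and back walls 35 mm high from this floor, 5 mm thick; grey front panel on the -x side, 12 mm thick, 201 mm wide, its top 110 mm above this floor; x points into the cabinet. Shut, there is 112 mm of height for the tins.
- drawer_front (a point): On the outer face of the drawer's front panel, half-way across, 103 mm above the table and 25 mm below its top edge: a place to push towards this point's +x (axes as drawer_floor). A bar pull 70 mm wide, 14 mm high stands 8 mm off the panel, its middle 40 mm below this point.
- drawer (a joint): How far the drawer is out, in m: 0 fully shut (at a stop), 0.15 fully open; starts 0.132 to 0.15. About 2 N of friction; stays where left. The fixed grey metal cabinet is 205 mm wide, 142 mm high; its front edge lies 82 mm to +x of drawer_floor when fully open.
- tray_floor (a point): Middle of the inner floor (5 mm above the table) of the fixed shallow metal tray; outside 144 (x) x 190 (y) x 35 mm high, walls 5 mm. Axes are the tray's own, z up.
- jar: Bystander: round amber glass jar, 64 mm across, 100 mm high, origin at the centre of its underside. Leave it.
- canister: Bystander: round metal can, 72 mm across, 130 mm high, origin at the centre of its underside. Leave it.
- book: Bystander: brown book lying flat, 110 x 160 x 28 mm, origin at the centre of its underside. Leave it.
Not all that is in view belongs to the job. Leave any pink or purple look-alike of the part that bears tin_c_mid alone.

How it is judged (in metres and radians):
On the way:
1. all three tins stand released in the right place, full in the drawer, empty in the tray, with the drawer still at least 60 mm open (((x of tin_a_mid in the frame of drawer_floor between -0.067 and 0.067 m and y of tin_a_mid in the frame of drawer_floor between -0.086 and 0.086 m and z of tin_a_mid in the frame of drawer_floor between 0.038 and 0.054 m and angle between tin_a_mid's own z axis and vertical below 0.15 rad and contact force between tin_a and drawer above 2.8 N) or (x of tin_a_mid in the frame of tray_floor between -0.067 and 0.067 m and y of tin_a_mid in the frame of tray_floor between -0.09 and 0.09 m and z of tin_a_mid in the frame of tray_floor between 0.038 and 0.054 m and angle between tin_a_mid's own z axis and vertical below 0.15 rad and contact force between tin_a and tray between 0.3 and 2.2 N)) and ((x of tin_b_mid in the frame of drawer_floor between -0.067 and 0.067 m and y of tin_b_mid in the frame of drawer_floor between -0.086 and 0.086 m and z of tin_b_mid in the frame of drawer_floor between 0.038 and 0.054 m and angle between tin_b_mid's own z axis and vertical below 0.15 rad and contact force between tin_b and drawer above 2.8 N) or (x of tin_b_mid in the frame of tray_floor between -0.067 and 0.067 m and y of tin_b_mid in the frame of tray_floor between -0.09 and 0.09 m and z of tin_b_mid in the frame of tray_floor between 0.038 and 0.054 m and angle between tin_b_mid's own z axis and vertical below 0.15 rad and contact force between tin_b and tray between 0.3 and 2.2 N)) and ((x of tin_c_mid in the frame of drawer_floor between -0.067 and 0.067 m and y of tin_c_mid in the frame of drawer_floor between -0.086 and 0.086 m and z of tin_c_mid in the frame of drawer_floor between 0.038 and 0.054 m and angle between tin_c_mid's own z axis and vertical below 0.15 rad and contact force between tin_c and drawer above 2.8 N) or (x of tin_c_mid in the frame of tray_floor between -0.067 and 0.067 m and y of tin_c_mid in the frame of tray_floor between -0.09 and 0.09 m and z of tin_c_mid in the frame of tray_floor between 0.038 and 0.054 m and angle between tin_c_mid's own z axis and vertical below 0.15 rad and contact force between tin_c and tray between 0.3 and 2.2 N)) and linear speed of each of tin_a, tin_b, tin_c below 0.03 m/s and contact force between the fingers and tin_a below 0.2 N and contact force between the fingers and tin_b below 0.2 N and contact force between the fingers and tin_c below 0.2 N and value of joint drawer above 0.06 m), for 0.2 s.
At the end, for the whole second after the job is handed in: Every full tin stands upright (within 0.15 rad) on the drawer's floor and every empty one upright on the tray's floor, released and at rest; the drawer is shut to within 6 mm (((x of tin_a_mid in the frame of drawer_floor between -0.067 and 0.067 m and y of tin_a_mid in the frame of drawer_floor between -0.086 and 0.086 m and z of tin_a_mid in the frame of drawer_floor between 0.038 and 0.054 m and angle between tin_a_mid's own z axis and vertical below 0.15 rad and contact force between tin_a and drawer above 2.8 N) or (x of tin_a_mid in the frame of tray_floor between -0.067 and 0.067 m and y of tin_a_mid in the frame of tray_floor between -0.09 and 0.09 m and z of tin_a_mid in the frame of tray_floor between 0.038 and 0.054 m and angle between tin_a_mid's own z axis and vertical below 0.15 rad and contact force between tin_a and tray between 0.3 and 2.2 N)) and ((x of tin_b_mid in the frame of drawer_floor between -0.067 and 0.067 m and y of tin_b_mid in the frame of drawer_floor between -0.086 and 0.086 m and z of tin_b_mid in the frame of drawer_floor between 0.038 and 0.054 m and angle between tin_b_mid's own z axis and vertical below 0.15 rad and contact force between tin_b and drawer above 2.8 N) or (x of tin_b_mid in the frame of tray_floor between -0.067 and 0.067 m and y of tin_b_mid in the frame of tray_floor between -0.09 and 0.09 m and z of tin_b_mid in the frame of tray_floor between 0.038 and 0.054 m and angle between tin_b_mid's own z axis and vertical below 0.15 rad and contact force between tin_b and tray between 0.3 and 2.2 N)) and ((x of tin_c_mid in the frame of drawer_floor between -0.067 and 0.067 m and y of tin_c_mid in the frame of drawer_floor between -0.086 and 0.086 m and z of tin_c_mid in the frame of drawer_floor between 0.038 and 0.054 m and angle between tin_c_mid's own z axis and vertical below 0.15 rad and contact force between tin_c and drawer above 2.8 N) or (x of tin_c_mid in the frame of tray_floor between -0.067 and 0.067 m and y of tin_c_mid in the frame of tray_floor between -0.09 and 0.09 m and z of tin_c_mid in the frame of tray_floor between 0.038 and 0.054 m and angle between tin_c_mid's own z axis and vertical below 0.15 rad and contact force between tin_c and tray between 0.3 and 2.2 N)) and linear speed of each of tin_a, tin_b, tin_c below 0.03 m/s and contact force between the fingers and tin_a below 0.2 N and contact force between the fingers and tin_b below 0.2 N and contact force between the fingers and tin_c below 0.2 N and value of joint drawer below 0.006 m and velocity of joint drawer below 0.02 m/s); the robot touches nothing.
It fails at once if a tin is tipped more than 60 degrees (angle between any of tin_a_mid, tin_b_mid, tin_c_mid's own z axis and vertical above 1.05 rad).
It fails at once if a tin is dropped or rammed onto the drawer or tray (over 120 N, as from 25 mm for a full one) (contact force between any of tin_a, tin_b, tin_c and drawer above 120 N or contact force between any of tin_a, tin_b, tin_c and tray above 120 N).
It fails at once if the jar, the canister or the book is shifted more than 30 mm (distance of any of jar, canister, book from where it was at the start of the episode above 0.03 m).
It also fails if it takes over 72 s, if anything falls off the work surface, if the arm or the gripper's body presses on something with over 40 N, if the wrist force passes 120 N, or if a joint passes its speed limit or range.

## Robot

A 6-joint arm with a two-finger parallel gripper is mounted at the origin on the work surface. World frame = base frame: x ahead of the robot, y to its left, z up, the work surface at z = 0. Lengths are in m, angles in degrees, forces in N, time in s.
With the tool pointing down it reaches from about 0.3 to 0.75 m from the base axis. Payload 8.5 kg.
Tool frame: the origin (TCP) lies on the centre line of the jaws, within the pads' length; the fingertips stand 19 mm ahead of it and the grasp point (between the pads) is the TCP; z points along the fingers, x is the direction in which the jaws open and shut, and the axes are right-handed (so a half turn about z gives the same grasp; the last joint's range is limited). The gripper opens to 85 mm and grips with 20 to 120 N. Pads are 22 mm wide; open, the fingers measure 114 mm over their backs; the gripper's body (76 mm by 85 mm) begins 54 mm behind the grasp point. The pads swing forward as they close: fully open they stand 13 mm farther back than shut.
Start: joints at [54.7, 21.807, 74.336, -0, 83.858, -12.336], TCP at [0.215, 0.506, 0.25] pointing down, gripper open.
Joint ranges: [-178.18, 178.18], [-50.72, 133.34], [12.68, 142.11], [-81.47, 261.47], [9.98, 163.14], [-165.26, 165.26]. Speed limits (degrees/s): [136.94, 136.94, 180, 180, 180, 180].

## Interface

Orientations are given as a 3x3 rotation matrix whose columns are the frame's x, y, z axes.
In Python, from rig import env, cams, order gives the robot as it stands.
- The arm moves only by the tool step_arm, never from a script. Its argument "steps" is a list of rows, each an object with "xyz": the shift along the tool's x, y, z normalised to -1 to 1, where 1 is 0.04 m, a list of three; "turn": the turn, a rotation vector about the tool's x, y, z normalised to -1 to 1, where 1 is 0.08 rad, a list of three; "gripper": the gripper command: -1 is shut, 1 is fully open, values between are in proportion. A call has 1 to 20 rows; each row shifts and turns the commanded pose from where the row before left it, along the tool's axes as they then stand; what a row does not reach is not made up. A row lasts 1/12 s, in which the tool goes at most 41.7 mm and 7.16 degrees, less where a joint would pass 70% of its speed; a pose out of reach is approached as far as the arm can. A call with a number of a shift or a turn outside -1 to 1 is refused whole. A call with a gripper value outside its range is refused whole. The fingers move at their own pace and stop on an object; "squeeze" is the grip in N (left out, the last holds). Time passes only in rows, so rows that do not move let the fingers close. It gives the time, the measured TCP pose, the force and the opening at its end, in the units of the state.
- env.observe(): the state, without advancing time (a new reading comes with each control period).
- cams.get_image(name): name is "side" or "top"; returns (picture, depth): 384x512x3 uint8, red, green, blue; 384x512 float32, m along the optical axis (not along the pixel's ray), 0 where there is no reading.
- cams.camera_info(name): a dict with "fx", "fy", "cx", "cy" (pixels), "extrinsics" (4x4, takes a point from camera to world coordinates). Camera axes: x right, y down, z forward; pixel columns grow to the right and rows downward; lengths in m; the calibration is good to about 2 mm. A picture is of the moment at which its call begins. camera_info takes no time and is no camera call.
- order.close_job(): hands the job in, once; it reports no verdict.
The state is a dict: "time_s": time; "q": joint angles; "qvel": joint speeds; "joint_efforts": joint torques, N m; "position": TCP position; "tool_rot": TCP orientation; "ft_force": force on the tool from outside, world axes, zero at the start; "wrist_torque": the same for the moment, N m; "grip_width": finger opening in m.
Only numpy, scipy, OpenCV 4.12 (cv2) and the standard library are available. Lean on these libraries where they do the work, as an engineer would, in place of code of your own. Each camera call takes 0.05 s, during which the arm holds its last target. There are 200 camera calls.

## Working session

There is one attempt and no reset: what is moved stays moved. The work goes in short steps, Python scripts to look and compute and a tool call to move; the robot and the scene stay as the last step left them, time stands still between calls to the robot, and variables do not carry over. Pictures are saved under pics/ and viewed, about 8 in all and at most 12, crops included, and the job is handed in when it is done.

Besides the shell and the picture viewer there is one more tool, called after ">>>" as a command line: name --argument value ..., lists and objects as JSON in quotes. step_arm: Moves the arm, as the interface text tells. Scaled input: -1 to 1 covers 0.04 m each way for a shift and 0.08 rad each way for a turn. Its arguments: {"type":"object","properties":{"steps":{"type":"array"},"squeeze":{"type":"number"}},"required":["steps"]}

```bash
mkdir -p pics; ls; cat > h.py <<'E'
import numpy as np, cv2
from rig import env, cams, order
def grab(n,tag):
    im,d=cams.get_image(n); cv2.imwrite(f'pics/{tag}.png',im[:,:,::-1]); np.save(f'pics/{tag}_d.npy',d); return im,d
def pts(n,d):
    c=cams.camera_info(n); v,u=np.mgrid[:d.shape[0],:d.shape[1]]
    P=np.stack([(u-c['cx'])/c['fx']*d,(v-c['cy'])/c['fy']*d,d,np.ones_like(d)],-1)
    return (P@np.array(c['extrinsics']).T)[...,:3]
E
python3 - <<'E'
from h import *
for n in('top','side'):
    im,d=grab(n,n+'0'); c=cams.camera_info(n); print(n,c)
print(env.observe())
E
```

```text
pics
top {'fx': 363.7777161248007, 'fy': 363.7777161248007, 'cx': 253.60344068219362, 'cy': 187.79926048277625, 'extrinsics': array([[ 0.00508983, -0.98756066,  0.15715607,  0.41517058],
       [-0.99979921, -0.00197968,  0.01994041, -0.01084903],
       [-0.01938125, -0.15722601, -0.98737245,  1.32439199],
       [ 0.        ,  0.        ,  0.        ,  1.        ]])}
side {'fx': 425.3781894916223, 'fy': 425.3781894916223, 'cx': 257.65421105573347, 'cy': 188.74551711931636, 'extrinsics': array([[-0.99673079, -0.04843289,  0.06466825,  0.52639406],
       [-0.08074942,  0.57047795, -0.81733374,  1.04324742],
       [ 0.00269402, -0.81988363, -0.57252387,  0.81673372],
       [ 0.        ,  0.        ,  0.        ,  1.        ]])}
{'time_s': 0.1, 'q': array([ 5.46994096e+01,  2.18381544e+01,  7.43792539e+01, -1.20755713e-03,
        8.38572791e+01, -1.23354538e+01]), 'qvel': array([ 0.06704111,  0.00475565, -0.20523201, -0.04453211, -0.02159745,
        0.02561749]), 'joint_efforts': array([ 4.63902194e-03, -4.49218404e+01, -2.31657869e+01, -9.41959411e-05,
        3.65053536e-03,  3.50440146e-06]), 'position': array([0.21445989, 0.50621162, 0.24977071]), 'tool_rot': array([[ 3.90168387e-01,  9.20743226e-01, -7.36170866e-04],
       [ 9.20742633e-01, -3.90168996e-01, -1.07597113e-03],
       [-1.27792418e-03, -2.58013979e-04, -9.99999150e-01]]), 'ft_force': array([ 0.40892933, -1.08902549,  0.29714752]), 'wrist_torque': array([-0.013664  , -0.01335085, -0.00350466]), 'grip_width': 0.0855838318066864}
```

View pics/top0.png

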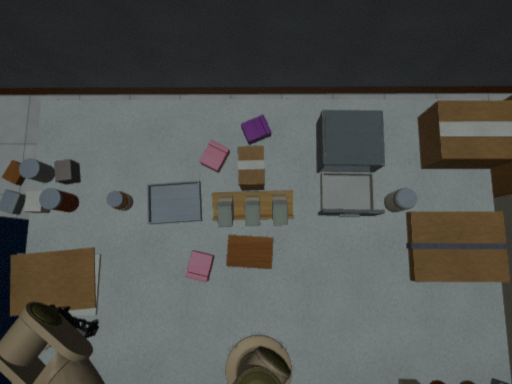

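View pics/side0.png

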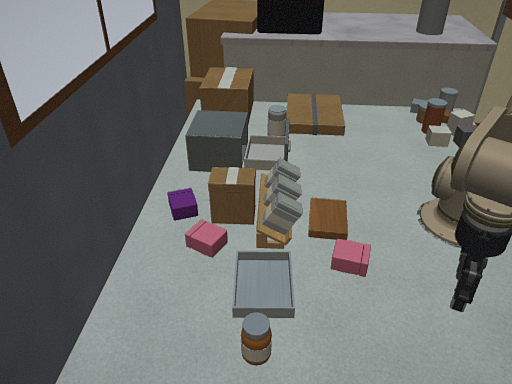

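Top: tins at (225,212) c, (252,211) b, (280,211) a; tray (175,203); drawer (347,195); book (250,252); jar (120,200); canister (400,200). Pink and purple blocks are distractors. Next I fit box models to the depth points.

```bash
cat >> h.py <<'E'
from scipy.optimize import least_squares
from scipy.spatial.transform import Rotation as R
def sdf(p,h):
    q=np.abs(p)-h; return np.linalg.norm(np.maximum(q,0),axis=1)+np.minimum(q.max(1),0)
def fitbox(P,size,c0,yaw0=0,tilt=0,rad=.03,it=4):
    h=np.array(size)/2; s=np.array([*c0,yaw0],float)
    rot=lambda s:(R.from_euler('z',s[3])*R.from_euler('y',-tilt,degrees=True)).as_matrix()
    for k in range(it):
        r=rad/(k+1)+.004
        Q=P[np.abs(sdf((P-s[:3])@rot(s),h))<r]
        s=least_squares(lambda s:sdf((Q-s[:3])@rot(s),h),s,loss='soft_l1',f_scale=.003).x
    e=sdf((Q-s[:3])@rot(s),h); return s,len(Q),np.sqrt(np.mean(e**2))
def cloud(tags):
    return {n:pts(n,np.load(f'pics/{t}_d.npy')) for n,t in tags.items()}
E
python3 - <<'E'
from h import *
np.set_printoptions(precision=4,suppress=True)
C=cloud({'top':'top0','side':'side0'})
T=C['top']
for nm,(u,v) in dict(a=(280,203),b=(252,203),c=(225,203),tray=(175,203),drawer=(347,190),front=(350,213),cab=(350,140),can=(402,197),jar=(119,197),book=(250,252),carton=(251,155),rackL=(217,197),rackR=(290,197)).items(): print(nm,T[v,u])
for n in C: 
    P=C[n].reshape(-1,3); P=P[(P[:,2]>.06)]
    C[n+'f']=P[np.isfinite(P).all(1)]
A=np.vstack([C['topf'],C['sidef']])
for nm,(u,v) in dict(a=(280,203),b=(252,203),c=(225,203)).items():
    c0=T[v,u]*1; c0[2]=.085; c0[0]-=.0
    for S in (C['topf'],C['sidef'],A): print(nm,fitbox(S,(.076,.048,.092),c0,tilt=30,rad=.015))
E
```

```text
a [ 0.554  -0.0738  0.1357]
b [0.5544 0.0183 0.1304]
c [0.5547 0.1081 0.1252]
tray [0.5681 0.3033 0.0062]
drawer [ 0.6156 -0.322   0.0188]
front [ 0.5249 -0.3093  0.1028]
cab [ 0.7665 -0.3091  0.1401]
can [ 0.5763 -0.4765  0.1251]
jar [0.5779 0.4761 0.095 ]
book [0.3932 0.0268 0.0276]
carton [0.713  0.0221 0.1472]
rackL [0.584  0.1437 0.0557]
rackR [ 0.5852 -0.1135  0.0515]Traceback (most recent call last):
  File "<stdin>", line 6, in <module>
RuntimeError: dictionary changed size during iteration
```

```bash
python3 - <<'E'
import cv2
im=cv2.imread('pics/top0.png')[95:235,140:430]
cv2.imwrite('pics/c1.png',cv2.resize(im,None,fx=2.75,fy=2.75,interpolation=cv2.INTER_CUBIC))
E
```

```text
(no output)
```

View pics/c1.png

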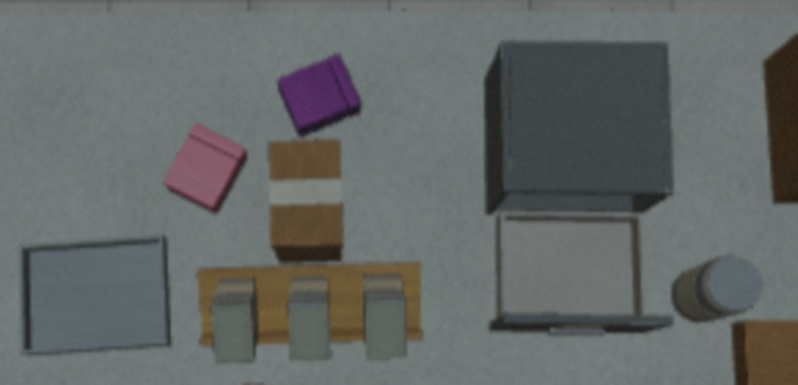

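```bash
cat > fit0.py <<'E'
from h import *
np.set_printoptions(precision=4,suppress=True)
C=cloud({'top':'top0','side':'side0'})
F=[p.reshape(-1,3) for p in C.values()]; T,S=F; A=np.vstack(F)
def up(P,z): return P[P[:,2]>z]
for nm,c0 in dict(a=(.55,-.074,.088),b=(.55,.018,.088),c=(.55,.108,.088)).items():
    for X in (T,S,A): print(nm,*fitbox(up(X,.07),(.076,.048,.092),c0,tilt=30,rad=.02))
for X in (T,S,A): print('carton',*fitbox(up(X,.09),(.085,.128,.147),(.7,.022,.0735),rad=.02))
for X in (T,S,A): print('carton2',*fitbox(up(X,.09),(.128,.085,.147),(.7,.022,.0735),rad=.02))
# cabinet roof & tray rims & panel & floor edges by minAreaRect
def rect(P,m,nm):
    Q=P[m]; r=cv2.minAreaRect((Q[:,:2]*1000).astype(np.float32)); print(nm,len(Q),r,'z',np.median(Q[:,2]))
def roi(P,x0,x1,y0,y1,z0,z1): return (P[:,0]>x0)&(P[:,0]<x1)&(P[:,1]>y0)&(P[:,1]<y1)&(P[:,2]>z0)&(P[:,2]<z1)
for n,P in zip('TS',F):
    rect(P,roi(P,.45,.68,.18,.42,.024,.05),n+' trayrim')
    rect(P,roi(P,.45,.68,.18,.42,.0,.05)&(P[:,2]>.0035),n+' tray all')
    rect(P,roi(P,.64,.95,-.45,-.18,.136,.15),n+' cabroof')
    rect(P,roi(P,.45,.60,-.45,-.18,.115,.14),n+' panel top')
    rect(P,roi(P,.45,.7,-.45,-.18,.012,.024),n+' drawerfloor')
    rect(P,roi(P,.45,.7,-.45,-.18,.045,.06),n+' drawerwall')
E
python3 fit0.py
```

```text
a [ 0.5398 -0.0734  0.0852  0.0159] 460 0.0017155540140726703
a [ 0.5395 -0.0714  0.086   0.0342] 520 0.0017899838192028687
a [ 0.5396 -0.0717  0.0856  0.0301] 980 0.0018004334088385099
b [0.5371 0.0186 0.0852 0.0266] 449 0.0017369105549402291
b [0.5368 0.0204 0.0862 0.0174] 618 0.0015983628310429544
b [0.5369 0.0203 0.0857 0.019 ] 1067 0.001700539326038053
c [0.5344 0.1109 0.0851 0.0271] 468 0.0018026288155503654
c [0.5339 0.1125 0.086  0.0313] 898 0.0014756345194198999
c [0.5341 0.1124 0.0855 0.0309] 1366 0.0016502596558149766
carton [0.6903 0.001  0.0736 0.0085] 797 0.0031130660315364426
carton [0.6905 0.0043 0.0745 0.0238] 1170 0.0026228919971442626
carton [0.6903 0.0043 0.074  0.0301] 1965 0.002844784894479826
carton2 [0.6818 0.0233 0.0734 0.031 ] 1062 0.0021550269831745335
carton2 [0.6813 0.0253 0.0744 0.031 ] 1497 0.001682341425451599
carton2 [0.6816 0.0252 0.0739 0.032 ] 2559 0.0019412674883681948
T trayrim 341 ((571.6098022460938, 304.716552734375), (145.42112731933594, 192.4460906982422), 3.989689350128174) z 0.033693493862792856
T tray all 1689 ((565.8499755859375, 299.206
[... 788 characters left out ...]
475
S tray all 3748 ((564.786376953125, 299.62969970703125), (235.08535766601562, 229.49623107910156), 88.75672149658203) z 0.006867700910199559
S cabroof 1491 ((778.226318359375, -316.85430908203125), (218.68002319335938, 191.55123901367188), 89.45502471923828) z 0.14284365005948174
S panel top 107 ((534.95849609375, -332.03546142578125), (43.269466400146484, 244.6411590576172), 8.878637313842773) z 0.12854417786916716
S drawerfloor 626 ((610.9826049804688, -318.04083251953125), (169.443359375, 199.5458984375), 2.109687089920044) z 0.019428608027141914
S drawerwall 279 ((617.838623046875, -330.36016845703125), (180.18099975585938, 231.433349609375), 4.935328483581543) z 0.051520672523401645
```

Fits agree within 2 mm: tins at z≈0.0855 with yaw 0.03, tray at (.571,.305) with yaw 0.07, drawer floor at ≈(.604,-.3145). Next I plan the move to tin c.

```bash
cat >> h.py <<'E'
def toolR(yaw,tilt=0): # jaws along frame y, tilt leaning like tins
    B=np.array([[0,1,0],[1,0,0],[0,0,-1.]])
    return R.from_euler('z',yaw).as_matrix()@R.from_euler('y',-tilt,degrees=True).as_matrix()@B
def tinz(yaw): return R.from_euler('z',yaw).as_matrix()@np.array([-.5,0,.8660254])
def plan(wps):
    """wps: list of (pos,R). Rotation first at the old place, then shift. prints units and minimal rows"""
    np.set_printoptions(precision=3,suppress=True)
    s=env.observe(); p,r=s['position'],s['tool_rot']
    print('t',s['time_s'],'p',p,'F',s['ft_force'],'w',s['grip_width'])
    for P,Q in wps:
        w=R.from_matrix(r.T@Q).as_rotvec()/.08; d=(Q.T@(np.array(P)-p))/.04
        print('turn',w,'shift(after turn)',d,'| shift in old axes',r.T@(np.array(P)-p)/.04); p,r=np.array(P),Q
TIN=dict(a=np.array([.5396,-.072,.0855]),b=np.array([.5369,.0200,.0855]),c=np.array([.5341,.112,.0855]))
E
python3 - <<'E'
from h import *
z=tinz(.03); q=toolR(.03,30); print(q)
plan([(TIN['c']+z*.12,q),(TIN['c']+z*.02,q)])
E
```

```text
[[-0.0299955   0.86563572  0.49977502]
 [ 0.99955003  0.02597687  0.01499775]
 [ 0.          0.5        -0.8660254 ]]
t 0.1 p [0.214 0.506 0.25 ] F [ 0.409 -1.089  0.297] w 0.0855838318066864
turn [-6.449  1.424 -5.257] shift(after turn) [-10.091   4.608   4.402] | shift in old axes [-6.581  9.84   1.515]
turn [0. 0. 0.] shift(after turn) [0.  0.  2.5] | shift in old axes [0.  0.  2.5]
```

>>> step_arm --steps '[{"xyz": [0,0,0],"turn": [-0.645,0.142,-0.526],"gripper": 1},{"xyz": [0,0,0],"turn": [-0.645,0.142,-0.526],"gripper": 1},{"xyz": [0,0,0],"turn": [-0.645,0.142,-0.526],"gripper": 1},{"xyz": [0,0,0],"turn": [-0.645,0.142,-0.526],"gripper": 1},{"xyz": [0,0,0],"turn": [-0.645,0.142,-0.526],"gripper": 1},{"xyz": [0,0,0],"turn": [-0.645,0.142,-0.526],"gripper": 1},{"xyz": [0,0,0],"turn": [-0.645,0.142,-0.526],"gripper": 1},{"xyz": [0,0,0],"turn": [-0.645,0.142,-0.526],"gripper": 1},{"xyz": [0,0,0],"turn": [-0.645,0.142,-0.526],"gripper": 1},{"xyz": [0,0,0],"turn": [-0.645,0.142,-0.526],"gripper": 1},{"xyz": [-0.6,0.2,0.2],"turn": [0,0,0],"gripper": 1},{"xyz": [-0.7,0.3,0.3],"turn": [0,0,0],"gripper": 1},{"xyz": [-0.7,0.3,0.3],"turn": [0,0,0],"gripper": 1},{"xyz": [-0.7,0.3,0.3],"turn": [0,0,0],"gripper": 1},{"xyz": [-0.7,0.3,0.3],"turn": [0,0,0],"gripper": 1},{"xyz": [-0.7,0.3,0.3],"turn": [0,0,0],"gripper": 1},{"xyz": [-0.7,0.3,0.3],"turn": [0,0,0],"gripper": 1},{"xyz": [-0.7,0.3,0.3],"turn": [0,0,0],"gripper": 1},{"xyz": [-0.7,0.3,0.3],"turn": [0,0,0],"gripper": 1},{"xyz": [-0.6,0.3,0.3],"turn": [0,0,0],"gripper": 1}]' --squeeze 60

```text
time_s: 1.77
position: [0.3815, 0.2376, 0.2075]
tool_rot: [[-0.03, 0.865, 0.5], [1.0, 0.026, 0.015], [0.0, 0.501, -0.866]]
ft_force: [1.3, 1.1, 0.6]
grip_width: 0.0854
```

```bash
python3 - <<'E'
from h import *
z=tinz(.03); q=toolR(.03,30)
plan([(TIN['c']+z*.12,q),(TIN['c']+z*.02,q)])
E
```

```text
t 1.7667 p [0.381 0.238 0.208] F [1.286 1.086 0.606] w 0.0853802982563489
turn [ 0.01  -0.002 -0.005] shift(after turn) [-3.253  1.696  1.502] | shift in old axes [-3.252  1.696  1.503]
turn [0. 0. 0.] shift(after turn) [0.  0.  2.5] | shift in old axes [0.  0.  2.5]
```

>>> step_arm --steps '[{"xyz": [-0.6,0.3,0.3],"turn": [0,0,0],"gripper": 1},{"xyz": [-0.6,0.3,0.3],"turn": [0,0,0],"gripper": 1},{"xyz": [-0.6,0.3,0.3],"turn": [0,0,0],"gripper": 1},{"xyz": [-0.6,0.3,0.3],"turn": [0,0,0],"gripper": 1},{"xyz": [-0.5,0.3,0.2],"turn": [0,0,0],"gripper": 1},{"xyz": [-0.42,0.2,0.1],"turn": [0,0,0],"gripper": 1},{"xyz": [0,0,0],"turn": [0,0,0],"gripper": 1},{"xyz": [0,0,0],"turn": [0,0,0],"gripper": 1},{"xyz": [0,0,0],"turn": [0,0,0],"gripper": 1}]'

```text
time_s: 2.52
position: [0.4734, 0.1097, 0.1896]
tool_rot: [[-0.03, 0.866, 0.5], [1.0, 0.026, 0.016], [0.001, 0.5, -0.866]]
ft_force: [0.1, -0.3, 0.4]
grip_width: 0.0855
```

```bash
python3 - <<'E'
from h import *
z=tinz(.03); q=toolR(.03,30)
plan([(TIN['c']+z*.02,q)])
E
```

```text
t 2.5167 p [0.473 0.11  0.19 ] F [ 0.096 -0.256  0.365] w 0.0854913261181581
turn [-0.002 -0.01  -0.002] shift(after turn) [0.011 0.014 2.512] | shift in old axes [0.009 0.015 2.512]
```

>>> step_arm --steps '[{"xyz": [0,0,0.5],"turn": [0,0,0],"gripper": 1},{"xyz": [0,0,0.5],"turn": [0,0,0],"gripper": 1},{"xyz": [0,0,0.5],"turn": [0,0,0],"gripper": 1},{"xyz": [0,0,0.5],"turn": [0,0,0],"gripper": 1},{"xyz": [0,0,0.3],"turn": [0,0,0],"gripper": 1},{"xyz": [0,0,0.2],"turn": [0,0,0],"gripper": 1},{"xyz": [0,0,0],"turn": [0,0,0],"gripper": -1},{"xyz": [0,0,0],"turn": [0,0,0],"gripper": -1},{"xyz": [0,0,0],"turn": [0,0,0],"gripper": -1},{"xyz": [0,0,0],"turn": [0,0,0],"gripper": -1},{"xyz": [0,0,0],"turn": [0,0,0],"gripper": -1},{"xyz": [0,0,0],"turn": [0,0,0],"gripper": -1}]'

```text
time_s: 3.52
position: [0.5238, 0.1112, 0.1042]
tool_rot: [[-0.031, 0.865, 0.501], [1.0, 0.026, 0.016], [0.001, 0.502, -0.865]]
ft_force: [-4.9, 3.5, 7.4]
grip_width: 0.0476
```

>>> step_arm --steps '[{"xyz": [0,0,-0.2],"turn": [0,0,0],"gripper": -1},{"xyz": [0,0,-0.3],"turn": [0,0,0],"gripper": -1},{"xyz": [0,0,-0.5],"turn": [0,0,0],"gripper": -1},{"xyz": [0,0,-0.5],"turn": [0,0,0],"gripper": -1},{"xyz": [0,0,-0.5],"turn": [0,0,0],"gripper": -1},{"xyz": [0,0,-0.3],"turn": [0,0,0],"gripper": -1},{"xyz": [0,0,-0.2],"turn": [0,0,0],"gripper": -1},{"xyz": [0,0,0],"turn": [0,0,0],"gripper": -1},{"xyz": [0,0,0],"turn": [0,0,0],"gripper": -1},{"xyz": [0,0,0],"turn": [0,0,0],"gripper": -1},{"xyz": [0,0,0],"turn": [0,0,0],"gripper": -1}]'

```text
time_s: 4.43
position: [0.4741, 0.1092, 0.189]
tool_rot: [[-0.03, 0.866, 0.499], [1.0, 0.026, 0.016], [0.001, 0.499, -0.866]]
ft_force: [0.4, 0.2, -1.0]
grip_width: 0.0476
```

```bash
cat > tgt.py <<'E'
from h import *
def loc(c,yaw,x,y,z): return np.array(c)+R.from_euler('z',yaw).as_matrix()@np.array([x,y,z])
TR=lambda x,y,h:(loc((.571,.305,.005),.07,x,y,h),toolR(.07))
DR=lambda x,y,h:(loc((.604,-.3145,.018),-.0087,x,y,h),toolR(-.0087))
E
python3 - <<'E'
from tgt import *
for k in range(3): im,d=cams.get_image('side'); print(env.observe()['ft_force'])
cv2.imwrite('pics/s2.png',im[:,:,::-1])
print('tray');plan([TR(0,-.045,.126),TR(0,-.045,.068)])
print('drawer');plan([DR(0,.045,.19),DR(0,.045,.068)])
E
```

```text
[ 1.01078751 -0.0771604  -0.99496012]
[-0.10297111 -0.35645337 -1.01979175]
[-2.29173095e-01 -1.25218761e-03 -1.83428456e+00]
tray
t 4.5833 p [0.474 0.109 0.189] F [-0.229 -0.001 -1.834] w 0.047532257497230966
turn [ 6.54   0.122 -0.49 ] shift(after turn) [3.587 2.759 1.456] | shift in old axes [3.694 1.535 2.57 ]
turn [0. 0. 0.] shift(after turn) [0.   0.   1.45] | shift in old axes [0.   0.   1.45]
drawer
t 4.5833 p [0.474 0.109 0.189] F [-0.229 -0.001 -1.834] w 0.047532257497230966
turn [ 6.54  -0.135  0.472] shift(after turn) [-9.44   3.339 -0.469] | shift in old axes [-9.562  2.811  1.073]
turn [0. 0. 0.] shift(after turn) [0.   0.   3.05] | shift in old axes [0.   0.   3.05]
```

Tin c's net weight is about 1.4 N, so it's empty. It goes in the tray.

>>> step_arm --steps '[{"xyz": [0,0,0],"turn": [0.73,0.014,-0.054],"gripper": -1},{"xyz": [0,0,0],"turn": [0.73,0.014,-0.054],"gripper": -1},{"xyz": [0,0,0],"turn": [0.73,0.014,-0.054],"gripper": -1},{"xyz": [0,0,0],"turn": [0.73,0.014,-0.054],"gripper": -1},{"xyz": [0,0,0],"turn": [0.73,0.014,-0.054],"gripper": -1},{"xyz": [0,0,0],"turn": [0.73,0.014,-0.054],"gripper": -1},{"xyz": [0,0,0],"turn": [0.73,0.014,-0.054],"gripper": -1},{"xyz": [0,0,0],"turn": [0.73,0.014,-0.054],"gripper": -1},{"xyz": [0,0,0],"turn": [0.7,0.01,-0.054],"gripper": -1},{"xyz": [0.3,0.1,0],"turn": [0,0,0],"gripper": -1},{"xyz": [0.6,0.3,0],"turn": [0,0,0],"gripper": -1},{"xyz": [0.7,0.3,0],"turn": [0,0,0],"gripper": -1},{"xyz": [0.7,0.3,0],"turn": [0,0,0],"gripper": -1},{"xyz": [0.7,0.3,0],"turn": [0,0,0],"gripper": -1},{"xyz": [0.7,0.4,0],"turn": [0,0,0],"gripper": -1},{"xyz": [0.7,0.4,0],"turn": [0,0,0],"gripper": -1},{"xyz": [0.7,0.4,0],"turn": [0,0,0],"gripper": -1},{"xyz": [0.5,0.2,0],"turn": [0,0,0],"gripper": -1},{"xyz": [0.24,0.06,0],"turn": [0,0,0],"gripper": -1},{"xyz": [0,0,0],"turn": [0,0,0],"gripper": -1}]'

```text
time_s: 6.25
position: [0.5677, 0.3516, 0.1887]
tool_rot: [[-0.072, 0.997, 0.0], [0.997, 0.072, -0.0], [-0.0, 0.0, -1.0]]
ft_force: [-0.4, 0.2, -1.8]
grip_width: 0.0471
```

```bash
python3 - <<'E'
from tgt import *
grab('side','s3'); plan([TR(0,.045,.078),TR(0,.045,.067)])
im=cv2.imread('pics/s3.png')[90:350,150:420]; cv2.imwrite('pics/s3c.png',cv2.resize(im,None,fx=2,fy=2))
E
```

```text
t 6.3 p [0.568 0.35  0.189] F [-0.578 -1.122 -1.557] w 0.04780640319975763
turn [-0.001  0.007  0.011] shift(after turn) [-0.008  0.006  2.652] | shift in old axes [-0.006  0.006  2.652]
turn [0. 0. 0.] shift(after turn) [0.    0.    0.275] | shift in old axes [0.    0.    0.275]
```

View pics/s3c.png

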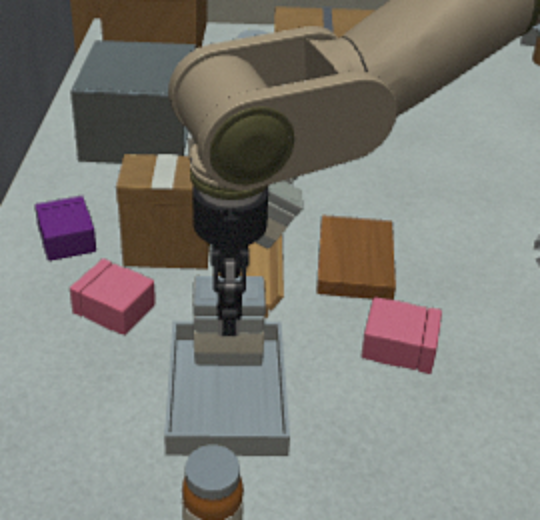

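The tin hangs upright over the tray, at crop (230,335). I lower it now.

>>> step_arm --steps '[{"xyz": [0,0,0.3],"turn": [0,0,0],"gripper": -1},{"xyz": [0,0,0.5],"turn": [0,0,0],"gripper": -1},{"xyz": [0,0,0.5],"turn": [0,0,0],"gripper": -1},{"xyz": [0,0,0.5],"turn": [0,0,0],"gripper": -1},{"xyz": [0,0,0.4],"turn": [0,0,0],"gripper": -1},{"xyz": [0,0,0.25],"turn": [0,0,0],"gripper": -1},{"xyz": [0,0,0.15],"turn": [0,0,0],"gripper": -1},{"xyz": [0,0,0.1],"turn": [0,0,0],"gripper": -1},{"xyz": [0,0,0.06],"turn": [0,0,0],"gripper": -1},{"xyz": [0,0,0.06],"turn": [0,0,0],"gripper": -1},{"xyz": [0,0,0.06],"turn": [0,0,0],"gripper": -1},{"xyz": [0,0,0],"turn": [0,0,0],"gripper": -1}]'

```text
time_s: 7.3
position: [0.568, 0.35, 0.0748]
tool_rot: [[-0.07, 0.998, 0.001], [0.998, 0.07, 0.0], [0.0, 0.001, -1.0]]
ft_force: [-0.1, -0.3, -1.7]
grip_width: 0.0473
```

>>> step_arm --steps '[{"xyz": [0,0,0.05],"turn": [0,0,0],"gripper": -1},{"xyz": [0,0,0.05],"turn": [0,0,0],"gripper": -1},{"xyz": [0,0,0],"turn": [0,0,0],"gripper": -1}]'

```text
time_s: 7.55
position: [0.5684, 0.3503, 0.0732]
tool_rot: [[-0.07, 0.998, 0.004], [0.998, 0.07, 0.001], [0.0, 0.004, -1.0]]
ft_force: [-3.6, 0.5, 12.4]
grip_width: 0.0475
```

>>> step_arm --steps '[{"xyz": [0,0,-0.06],"turn": [0,0,0],"gripper": -0.1},{"xyz": [0,0,0],"turn": [0,0,0],"gripper": 0.3},{"xyz": [0,0,0],"turn": [0,0,0],"gripper": 0.8},{"xyz": [0,0,0],"turn": [0,0,0],"gripper": 0.8},{"xyz": [0,0,0],"turn": [0,0,0],"gripper": 0.8},{"xyz": [0,0,-0.2],"turn": [0,0,0],"gripper": 0.8},{"xyz": [0,0,-0.5],"turn": [0,0,0],"gripper": 0.8},{"xyz": [0,0,-0.6],"turn": [0,0,0],"gripper": 0.8},{"xyz": [0,0,-0.6],"turn": [0,0,0],"gripper": 0.8},{"xyz": [0,0,-0.6],"turn": [0,0,0],"gripper": 0.8},{"xyz": [0,0,-0.4],"turn": [0,0,0],"gripper": 1},{"xyz": [0,0,0],"turn": [0,0,0],"gripper": 1}]'

```text
time_s: 8.55
position: [0.569, 0.3505, 0.1938]
tool_rot: [[-0.07, 0.998, 0.008], [0.998, 0.07, 0.003], [0.002, 0.008, -1.0]]
ft_force: [-0.2, 0.4, -0.7]
grip_width: 0.0851
```

```bash
python3 - <<'E'
from tgt import *
z=tinz(.03); q=toolR(.03,30)
plan([(TIN['b']+z*.12,q),(TIN['b']+z*.02,q)])
E
```

```text
t 8.55 p [0.569 0.351 0.194] F [-0.199  0.427 -0.669] w 0.08510255443642474
turn [-6.441 -0.16   0.48 ] shift(after turn) [-8.235 -2.263 -1.18 ] | shift in old axes [-8.127 -2.878  0.067]
turn [0. 0. 0.] shift(after turn) [-0.   0.   2.5] | shift in old axes [-0.   0.   2.5]
```

>>> step_arm --steps '[{"xyz": [-0.5,-0.18,0],"turn": [0,0,0],"gripper": 1},{"xyz": [-0.85,-0.3,0],"turn": [0,0,0],"gripper": 1},{"xyz": [-0.9,-0.3,0],"turn": [0,0,0],"gripper": 1},{"xyz": [-0.9,-0.3,0],"turn": [0,0,0],"gripper": 1},{"xyz": [-0.9,-0.3,0],"turn": [0,0,0],"gripper": 1},{"xyz": [-0.9,-0.3,0],"turn": [0,0,0],"gripper": 1},{"xyz": [-0.9,-0.3,0],"turn": [0,0,0],"gripper": 1},{"xyz": [-0.9,-0.35,0],"turn": [0,0,0],"gripper": 1},{"xyz": [-0.85,-0.35,0],"turn": [0,0,0],"gripper": 1},{"xyz": [-0.53,-0.2,0.07],"turn": [0,0,0],"gripper": 1},{"xyz": [0,0,0],"turn": [-0.716,-0.018,0.053],"gripper": 1},{"xyz": [0,0,0],"turn": [-0.716,-0.018,0.053],"gripper": 1},{"xyz": [0,0,0],"turn": [-0.716,-0.018,0.053],"gripper": 1},{"xyz": [0,0,0],"turn": [-0.716,-0.018,0.053],"gripper": 1},{"xyz": [0,0,0],"turn": [-0.716,-0.018,0.053],"gripper": 1},{"xyz": [0,0,0],"turn": [-0.716,-0.018,0.053],"gripper": 1},{"xyz": [0,0,0],"turn": [-0.716,-0.018,0.053],"gripper": 1},{"xyz": [0,0,0],"turn": [-0.716,-0.018,0.053],"gripper": 1},{"xyz": [0,0,0],"turn": [-0.716,-0.018,0.053],"gripper": 1},{"xyz": [0,0,0],"turn": [0,0,0],"gripper": 1}]'

```text
time_s: 10.22
position: [0.4739, 0.0179, 0.1851]
tool_rot: [[-0.03, 0.87, 0.493], [1.0, 0.027, 0.013], [-0.002, 0.493, -0.87]]
ft_force: [0.1, 0.2, -0.4]
grip_width: 0.085
```

```bash
python3 - <<'E'
from tgt import *
z=tinz(.03); q=toolR(.03,30)
plan([(TIN['b']+z*.02,q)])
E
```

```text
t 10.2167 p [0.474 0.018 0.185] F [ 0.053  0.233 -0.4  ] w 0.08503560861778006
turn [-0.101  0.022  0.006] shift(after turn) [0.005 0.119 2.443] | shift in old axes [0.009 0.139 2.442]
```

>>> step_arm --steps '[{"xyz": [0,0.12,0.44],"turn": [-0.1,0.02,0],"gripper": 1},{"xyz": [0,0,0.5],"turn": [0,0,0],"gripper": 1},{"xyz": [0,0,0.5],"turn": [0,0,0],"gripper": 1},{"xyz": [0,0,0.5],"turn": [0,0,0],"gripper": 1},{"xyz": [0,0,0.3],"turn": [0,0,0],"gripper": 1},{"xyz": [0,0,0.2],"turn": [0,0,0],"gripper": 1},{"xyz": [0,0,0],"turn": [0,0,0],"gripper": -1},{"xyz": [0,0,0],"turn": [0,0,0],"gripper": -1},{"xyz": [0,0,0],"turn": [0,0,0],"gripper": -1},{"xyz": [0,0,0],"turn": [0,0,0],"gripper": -1},{"xyz": [0,0,0],"turn": [0,0,0],"gripper": -1},{"xyz": [0,0,0],"turn": [0,0,0],"gripper": -1}]'

```text
time_s: 11.22
position: [0.5285, 0.0192, 0.1048]
tool_rot: [[-0.031, 0.865, 0.502], [1.0, 0.028, 0.014], [-0.001, 0.502, -0.865]]
ft_force: [-3.9, 2.1, 7.1]
grip_width: 0.0474
```

>>> step_arm --steps '[{"xyz": [0,0,-0.2],"turn": [0,0,0],"gripper": -1},{"xyz": [0,0,-0.3],"turn": [0,0,0],"gripper": -1},{"xyz": [0,0,-0.5],"turn": [0,0,0],"gripper": -1},{"xyz": [0,0,-0.5],"turn": [0,0,0],"gripper": -1},{"xyz": [0,0,-0.5],"turn": [0,0,0],"gripper": -1},{"xyz": [0,0,-0.5],"turn": [0,0,0],"gripper": -1},{"xyz": [0,0,-0.2],"turn": [0,0,0],"gripper": -1},{"xyz": [0,0,0],"turn": [0,0,0],"gripper": -1},{"xyz": [0,0,0],"turn": [0,0,0],"gripper": -1},{"xyz": [0,0,0],"turn": [0,0,0],"gripper": -1},{"xyz": [0,0,0],"turn": [0,0,0],"gripper": -1}]'

```text
time_s: 12.13
position: [0.4746, 0.0175, 0.1965]
tool_rot: [[-0.031, 0.866, 0.499], [1.0, 0.027, 0.015], [-0.001, 0.499, -0.866]]
ft_force: [-0.2, -0.1, -0.8]
grip_width: 0.0477
```

```bash
python3 - <<'E'
from tgt import *
for k in range(3): im,d=cams.get_image('side'); print(env.observe()['ft_force'])
print('tray');plan([TR(0,-.045,.186),TR(0,-.045,.070)])
print('drawer');plan([DR(0,-.045,.19),DR(0,-.045,.070)])
E
```

```text
[-0.11138619 -0.79862669 -1.36069723]
[ 0.97656928 -0.08355383 -1.33994986]
[ 0.13652902  1.09420864 -1.56873347]
tray
t 12.2833 p [0.475 0.018 0.197] F [ 0.137  1.094 -1.569] w 0.047242711303609686
turn [ 6.541  0.139 -0.474] shift(after turn) [5.875 2.907 0.145] | shift in old axes [5.984 2.247 1.459]
turn [0. 0. 0.] shift(after turn) [0.  0.  2.9] | shift in old axes [0.  0.  2.9]
drawer
t 12.2833 p [0.475 0.018 0.197] F [ 0.137  1.094 -1.569] w 0.047242711303609686
turn [ 6.542 -0.119  0.487] shift(after turn) [-9.398  3.308 -0.28 ] | shift in old axes [-9.522  2.676  1.231]
turn [0. 0. 0.] shift(after turn) [0. 0. 3.] | shift in old axes [0. 0. 3.]
```

Tin b is about 1.3 N, so it's empty too and goes in the tray.

>>> step_arm --steps '[{"xyz": [0,0,0],"turn": [0.73,0.015,-0.053],"gripper": -1},{"xyz": [0,0,0],"turn": [0.73,0.015,-0.053],"gripper": -1},{"xyz": [0,0,0],"turn": [0.73,0.015,-0.053],"gripper": -1},{"xyz": [0,0,0],"turn": [0.73,0.015,-0.053],"gripper": -1},{"xyz": [0,0,0],"turn": [0.73,0.015,-0.053],"gripper": -1},{"xyz": [0,0,0],"turn": [0.73,0.015,-0.053],"gripper": -1},{"xyz": [0,0,0],"turn": [0.73,0.015,-0.053],"gripper": -1},{"xyz": [0,0,0],"turn": [0.73,0.015,-0.053],"gripper": -1},{"xyz": [0,0,0],"turn": [0.7,0.015,-0.053],"gripper": -1},{"xyz": [0.3,0.1,0],"turn": [0,0,0],"gripper": -1},{"xyz": [0.6,0.3,0],"turn": [0,0,0],"gripper": -1},{"xyz": [0.7,0.35,0],"turn": [0,0,0],"gripper": -1},{"xyz": [0.7,0.35,0],"turn": [0,0,0],"gripper": -1},{"xyz": [0.7,0.35,0],"turn": [0,0,0],"gripper": -1},{"xyz": [0.7,0.35,0],"turn": [0,0,0],"gripper": -1},{"xyz": [0.7,0.35,0],"turn": [0,0,0],"gripper": -1},{"xyz": [0.7,0.35,0],"turn": [0,0,0],"gripper": -1},{"xyz": [0.5,0.3,0],"turn": [0,0,0],"gripper": -1},{"xyz": [0.27,0.1,0.1],"turn": [0,0,0],"gripper": -1},{"xyz": [0,0,0],"turn": [0,0,0],"gripper": -1}]'

```text
time_s: 13.95
position: [0.5737, 0.2616, 0.1916]
tool_rot: [[-0.072, 0.997, -0.001], [0.997, 0.072, -0.001], [-0.001, -0.001, -1.0]]
ft_force: [-0.5, 0.2, -1.5]
grip_width: 0.0477
```

```bash
python3 - <<'E'
from tgt import *
plan([TR(0,-.045,.070)])
E
```

```text
t 13.95 p [0.574 0.262 0.192] F [-0.534  0.17  -1.49 ] w 0.04770996733495113
turn [-0.008  0.009  0.028] shift(after turn) [-0.039  0.009  2.914] | shift in old axes [-0.037  0.01   2.914]
```

>>> step_arm --steps '[{"xyz": [0,0,0.3],"turn": [0,0,0],"gripper": -1},{"xyz": [0,0,0.6],"turn": [0,0,0],"gripper": -1},{"xyz": [0,0,0.6],"turn": [0,0,0],"gripper": -1},{"xyz": [0,0,0.5],"turn": [0,0,0],"gripper": -1},{"xyz": [0,0,0.4],"turn": [0,0,0],"gripper": -1},{"xyz": [0,0,0.2],"turn": [0,0,0],"gripper": -1},{"xyz": [0,0,0.1],"turn": [0,0,0],"gripper": -1},{"xyz": [0,0,0.1],"turn": [0,0,0],"gripper": -1},{"xyz": [0,0,0.06],"turn": [0,0,0],"gripper": -1},{"xyz": [0,0,0.05],"turn": [0,0,0],"gripper": -1},{"xyz": [0,0,0.04],"turn": [0,0,0],"gripper": -1},{"xyz": [0,0,0],"turn": [0,0,0],"gripper": -1}]'

```text
time_s: 14.95
position: [0.574, 0.2598, 0.0757]
tool_rot: [[-0.07, 0.998, 0.002], [0.998, 0.07, -0.001], [-0.001, 0.002, -1.0]]
ft_force: [0.4, 0.4, -1.2]
grip_width: 0.0475
```

>>> step_arm --steps '[{"xyz": [0,0,0.05],"turn": [0,0,0],"gripper": -1},{"xyz": [0,0,0.05],"turn": [0,0,0],"gripper": -1},{"xyz": [0,0,0],"turn": [0,0,0],"gripper": -1}]'

```text
time_s: 15.2
position: [0.5743, 0.2599, 0.0729]
tool_rot: [[-0.07, 0.998, 0.003], [0.998, 0.07, -0.0], [-0.001, 0.003, -1.0]]
ft_force: [-2.3, -0.4, 7.9]
grip_width: 0.0473
```

>>> step_arm --steps '[{"xyz": [0,0,-0.04],"turn": [0,0,0],"gripper": 0.2},{"xyz": [0,0,0],"turn": [0,0,0],"gripper": 0.4},{"xyz": [0,0,0],"turn": [0,0,0],"gripper": 0.6},{"xyz": [0,0,0],"turn": [0,0,0],"gripper": 0.6},{"xyz": [0,0,0],"turn": [0,0,0],"gripper": 0.6},{"xyz": [0,0,-0.2],"turn": [0,0,0],"gripper": 0.6},{"xyz": [0,0,-0.5],"turn": [0,0,0],"gripper": 0.6},{"xyz": [0,0,-0.6],"turn": [0,0,0],"gripper": 0.6},{"xyz": [0,0,-0.6],"turn": [0,0,0],"gripper": 0.6},{"xyz": [0,0,-0.6],"turn": [0,0,0],"gripper": 0.6},{"xyz": [0,0,-0.4],"turn": [0,0,0],"gripper": 1},{"xyz": [0,0,0],"turn": [0,0,0],"gripper": 1}]'

```text
time_s: 16.2
position: [0.575, 0.2602, 0.1936]
tool_rot: [[-0.07, 0.997, 0.009], [0.998, 0.07, 0.001], [0.0, 0.009, -1.0]]
ft_force: [0.2, 0.2, 0.2]
grip_width: 0.0855
```

```bash
python3 - <<'E'
from tgt import *
z=tinz(.03); q=toolR(.03,30)
plan([(TIN['a']+z*.12,q),(TIN['a']+z*.02,q)])
E
```

```text
t 16.2 p [0.575 0.26  0.194] F [0.236 0.165 0.185] w 0.08545764454997751
turn [-6.435 -0.139  0.489] shift(after turn) [-8.275 -2.332 -1.226] | shift in old axes [-8.163 -2.964  0.075]
turn [0. 0. 0.] shift(after turn) [0.  0.  2.5] | shift in old axes [0.  0.  2.5]
```

>>> step_arm --steps '[{"xyz": [-0.5,-0.18,0],"turn": [0,0,0],"gripper": 1},{"xyz": [-0.85,-0.3,0],"turn": [0,0,0],"gripper": 1},{"xyz": [-0.9,-0.3,0],"turn": [0,0,0],"gripper": 1},{"xyz": [-0.9,-0.3,0],"turn": [0,0,0],"gripper": 1},{"xyz": [-0.9,-0.3,0],"turn": [0,0,0],"gripper": 1},{"xyz": [-0.9,-0.3,0],"turn": [0,0,0],"gripper": 1},{"xyz": [-0.9,-0.35,0],"turn": [0,0,0],"gripper": 1},{"xyz": [-0.9,-0.35,0],"turn": [0,0,0],"gripper": 1},{"xyz": [-0.85,-0.35,0],"turn": [0,0,0],"gripper": 1},{"xyz": [-0.56,-0.23,0.0],"turn": [0,0,0],"gripper": 1},{"xyz": [0,0,0],"turn": [-0.716,-0.016,0.054],"gripper": 1},{"xyz": [0,0,0],"turn": [-0.716,-0.016,0.054],"gripper": 1},{"xyz": [0,0,0],"turn": [-0.716,-0.016,0.054],"gripper": 1},{"xyz": [0,0,0],"turn": [-0.716,-0.016,0.054],"gripper": 1},{"xyz": [0,0,0],"turn": [-0.716,-0.016,0.054],"gripper": 1},{"xyz": [0,0,0],"turn": [-0.716,-0.016,0.054],"gripper": 1},{"xyz": [0,0,0],"turn": [-0.716,-0.016,0.054],"gripper": 1},{"xyz": [0,0,0],"turn": [-0.716,-0.016,0.054],"gripper": 1},{"xyz": [0,0,0],"turn": [-0.716,-0.016,0.054],"gripper": 1},{"xyz": [0,0,0],"turn": [0,0,0],"gripper": 1}]'

```text
time_s: 17.87
position: [0.477, -0.0735, 0.1881]
tool_rot: [[-0.029, 0.869, 0.494], [1.0, 0.025, 0.014], [-0.0, 0.494, -0.87]]
ft_force: [-0.4, 0.4, 0.2]
grip_width: 0.0853
```

```bash
python3 - <<'E'
from tgt import *
z=tinz(.03); q=toolR(.03,30)
plan([(TIN['a']+z*.02,q)])
grab('top','t4'); im=cv2.imread('pics/t4.png')[95:290,100:430]; cv2.imwrite('pics/t4c.png',cv2.resize(im,None,fx=2.4,fy=2.4))
E
```

```text
t 17.8667 p [ 0.477 -0.074  0.188] F [-0.384  0.427  0.185] w 0.08533368160679292
turn [-0.09   0.011 -0.008] shift(after turn) [-0.008  0.073  2.504] | shift in old axes [-0.006  0.091  2.503]
```

View pics/t4c.png

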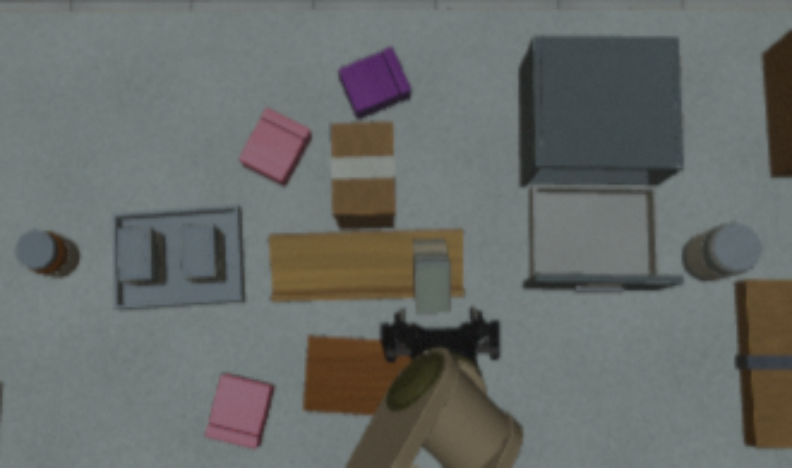

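Both tins stand upright in the tray, at crop (135,255) and (200,250). The jaws are lined up with tin a at (432,280), so I grasp it.

>>> step_arm --steps '[{"xyz": [0,0.08,0.5],"turn": [-0.09,0.01,0],"gripper": 1},{"xyz": [0,0,0.5],"turn": [0,0,0],"gripper": 1},{"xyz": [0,0,0.5],"turn": [0,0,0],"gripper": 1},{"xyz": [0,0,0.5],"turn": [0,0,0],"gripper": 1},{"xyz": [0,0,0.3],"turn": [0,0,0],"gripper": 1},{"xyz": [0,0,0.2],"turn": [0,0,0],"gripper": 1},{"xyz": [0,0,0],"turn": [0,0,0],"gripper": -1},{"xyz": [0,0,0],"turn": [0,0,0],"gripper": -1},{"xyz": [0,0,0],"turn": [0,0,0],"gripper": -1},{"xyz": [0,0,0],"turn": [0,0,0],"gripper": -1},{"xyz": [0,0,0],"turn": [0,0,0],"gripper": -1},{"xyz": [0,0,0],"turn": [0,0,0],"gripper": -1}]' --squeeze 80

```text
time_s: 18.92
position: [0.5311, -0.0724, 0.1049]
tool_rot: [[-0.031, 0.865, 0.501], [1.0, 0.027, 0.014], [-0.001, 0.501, -0.865]]
ft_force: [-3.7, 2.5, 7.4]
grip_width: 0.0471
```

>>> step_arm --steps '[{"xyz": [0,0,-0.2],"turn": [0,0,0],"gripper": -1},{"xyz": [0,0,-0.3],"turn": [0,0,0],"gripper": -1},{"xyz": [0,0,-0.5],"turn": [0,0,0],"gripper": -1},{"xyz": [0,0,-0.5],"turn": [0,0,0],"gripper": -1},{"xyz": [0,0,-0.5],"turn": [0,0,0],"gripper": -1},{"xyz": [0,0,-0.5],"turn": [0,0,0],"gripper": -1},{"xyz": [0,0,-0.2],"turn": [0,0,0],"gripper": -1},{"xyz": [0,0,0],"turn": [0,0,0],"gripper": -1},{"xyz": [0,0,0],"turn": [0,0,0],"gripper": -1},{"xyz": [0,0,0],"turn": [0,0,0],"gripper": -1},{"xyz": [0,0,0],"turn": [0,0,0],"gripper": -1}]'

```text
time_s: 19.83
position: [0.4772, -0.0739, 0.1965]
tool_rot: [[-0.031, 0.866, 0.499], [1.0, 0.027, 0.015], [-0.0, 0.499, -0.867]]
ft_force: [-0.3, 0.2, -5.0]
grip_width: 0.0473
```

```bash
python3 - <<'E'
from tgt import *
for k in range(2): im,d=cams.get_image('side'); print(env.observe()['ft_force'])
plan([DR(0,0,.235),DR(0,0,.070)])
E
```

```text
[ 0.80158122  0.19414675 -3.76783864]
[ 0.73988721  0.26788909 -4.35293936]
t 19.9333 p [ 0.477 -0.074  0.197] F [ 0.74   0.268 -4.353] w 0.04705366481225718
turn [ 6.535 -0.125  0.481] shift(after turn) [-5.986  3.221 -1.406] | shift in old axes [-6.108  3.286  0.274]
turn [0. 0. 0.] shift(after turn) [0.    0.    4.125] | shift in old axes [0.    0.    4.125]
```

Tin a is about 4.4 N, so it's full and goes in the drawer.

>>> step_arm --steps '[{"xyz": [0,0,0],"turn": [0.73,-0.014,0.053],"gripper": -1},{"xyz": [0,0,0],"turn": [0.73,-0.014,0.053],"gripper": -1},{"xyz": [0,0,0],"turn": [0.73,-0.014,0.053],"gripper": -1},{"xyz": [0,0,0],"turn": [0.73,-0.014,0.053],"gripper": -1},{"xyz": [0,0,0],"turn": [0.73,-0.014,0.053],"gripper": -1},{"xyz": [0,0,0],"turn": [0.73,-0.014,0.053],"gripper": -1},{"xyz": [0,0,0],"turn": [0.73,-0.014,0.053],"gripper": -1},{"xyz": [0,0,0],"turn": [0.73,-0.014,0.053],"gripper": -1},{"xyz": [0,0,0],"turn": [0.7,-0.014,0.053],"gripper": -1},{"xyz": [0,0,-0.5],"turn": [0,0,0],"gripper": -1},{"xyz": [-0.3,0,-0.6],"turn": [0,0,0],"gripper": -1},{"xyz": [-0.6,0.2,-0.3],"turn": [0,0,0],"gripper": -1},{"xyz": [-0.7,0.4,0],"turn": [0,0,0],"gripper": -1},{"xyz": [-0.8,0.5,0],"turn": [0,0,0],"gripper": -1},{"xyz": [-0.8,0.5,0],"turn": [0,0,0],"gripper": -1},{"xyz": [-0.8,0.5,0],"turn": [0,0,0],"gripper": -1},{"xyz": [-0.8,0.5,0],"turn": [0,0,0],"gripper": -1},{"xyz": [-0.7,0.4,0],"turn": [0,0,0],"gripper": -1},{"xyz": [-0.49,0.22,0],"turn": [0,0,0],"gripper": -1},{"xyz": [0,0,0],"turn": [0,0,0],"gripper": -1}]'

```text
time_s: 21.6
position: [0.605, -0.3187, 0.251]
tool_rot: [[0.011, 1.0, 0.0], [1.0, -0.011, -0.001], [-0.001, 0.0, -1.0]]
ft_force: [-1.2, 0.3, -5.0]
grip_width: 0.0473
```

```bash
python3 - <<'E'
from tgt import *
plan([DR(0,0,.070)])
grab('side','s5'); im=cv2.imread('pics/s5.png')[60:260,150:370]; cv2.imwrite('pics/s5c.png',cv2.resize(im,None,fx=2.6,fy=2.6))
E
```

```text
t 21.6 p [ 0.605 -0.319  0.251] F [-1.211  0.26  -5.039] w 0.04725083841941025
turn [ 0.     0.008 -0.034] shift(after turn) [ 0.106 -0.025  4.076] | shift in old axes [ 0.108 -0.025  4.076]
```

View pics/s5c.png

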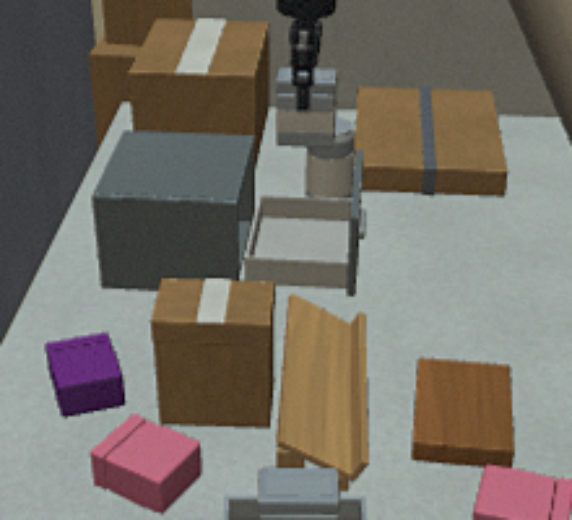

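The tin hangs upright over the drawer, at crop (305,105). I lower it.

>>> step_arm --steps '[{"xyz": [0.1,0,0.3],"turn": [0,0,0],"gripper": -1},{"xyz": [0,0,0.5],"turn": [0,0,0],"gripper": -1},{"xyz": [0,0,0.5],"turn": [0,0,0],"gripper": -1},{"xyz": [0,0,0.5],"turn": [0,0,0],"gripper": -1},{"xyz": [0,0,0.5],"turn": [0,0,0],"gripper": -1},{"xyz": [0,0,0.5],"turn": [0,0,0],"gripper": -1},{"xyz": [0,0,0.4],"turn": [0,0,0],"gripper": -1},{"xyz": [0,0,0.3],"turn": [0,0,0],"gripper": -1},{"xyz": [0,0,0.2],"turn": [0,0,0],"gripper": -1},{"xyz": [0,0,0.1],"turn": [0,0,0],"gripper": -1},{"xyz": [0,0,0.06],"turn": [0,0,0],"gripper": -1},{"xyz": [0,0,0.05],"turn": [0,0,0],"gripper": -1},{"xyz": [0,0,0.05],"turn": [0,0,0],"gripper": -1},{"xyz": [0,0,0],"turn": [0,0,0],"gripper": -1}]'

```text
time_s: 22.82
position: [0.6041, -0.3109, 0.0958]
tool_rot: [[0.009, 1.0, 0.001], [1.0, -0.009, -0.001], [-0.001, 0.001, -1.0]]
ft_force: [0.5, -0.0, -4.1]
grip_width: 0.0468
```

>>> step_arm --steps '[{"xyz": [0,0,0.1],"turn": [0,0,0],"gripper": -1},{"xyz": [0,0,0.05],"turn": [0,0,0],"gripper": -1},{"xyz": [0,0,0.04],"turn": [0,0,0],"gripper": -1},{"xyz": [0,0,0],"turn": [0,0,0],"gripper": -1}]'

```text
time_s: 23.15
position: [0.6039, -0.3108, 0.0875]
tool_rot: [[0.009, 1.0, 0.0], [1.0, -0.009, -0.001], [-0.001, 0.0, -1.0]]
ft_force: [-0.2, 0.7, -5.0]
grip_width: 0.0473
```

>>> step_arm --steps '[{"xyz": [0,0,0.04],"turn": [0,0,0],"gripper": -1},{"xyz": [0,0,0.04],"turn": [0,0,0],"gripper": -1},{"xyz": [0,0,0],"turn": [0,0,0],"gripper": -1}]'

```text
time_s: 23.4
position: [0.6045, -0.311, 0.0861]
tool_rot: [[0.008, 1.0, 0.003], [1.0, -0.008, -0.002], [-0.002, 0.003, -1.0]]
ft_force: [-0.4, 2.0, 2.9]
grip_width: 0.0474
```

>>> step_arm --steps '[{"xyz": [0,0,-0.03],"turn": [0,0,0],"gripper": 0.2},{"xyz": [0,0,0],"turn": [0,0,0],"gripper": 0.4},{"xyz": [0,0,0],"turn": [0,0,0],"gripper": 0.7},{"xyz": [0,0,0],"turn": [0,0,0],"gripper": 0.7},{"xyz": [0,0,0],"turn": [0,0,0],"gripper": 0.7},{"xyz": [0,0,-0.2],"turn": [0,0,0],"gripper": 0.7},{"xyz": [0,0,-0.5],"turn": [0,0,0],"gripper": 0.7},{"xyz": [0,0,-0.7],"turn": [0,0,0],"gripper": 0.7},{"xyz": [0,0,-0.8],"turn": [0,0,0],"gripper": 0.7},{"xyz": [0,0,-0.8],"turn": [0,0,0],"gripper": 0.7},{"xyz": [0,0,-0.6],"turn": [0,0,0],"gripper": 0.7},{"xyz": [0,0,-0.4],"turn": [0,0,0],"gripper": -1},{"xyz": [0,-0.3,0],"turn": [0,0,0],"gripper": -1},{"xyz": [0,-0.6,0],"turn": [0,0,0],"gripper": -1},{"xyz": [0,-0.7,0],"turn": [0,0,0],"gripper": -1},{"xyz": [0,-0.7,0],"turn": [0,0,0],"gripper": -1},{"xyz": [0,-0.5,0],"turn": [0,0,0],"gripper": -1},{"xyz": [0,-0.2,0],"turn": [0,0,0],"gripper": -1},{"xyz": [0,0,0],"turn": [0,0,0],"gripper": -1},{"xyz": [0,0,0],"turn": [0,0,0],"gripper": -1}]'

```text
time_s: 25.07
position: [0.4844, -0.3099, 0.2465]
tool_rot: [[0.009, 1.0, 0.002], [1.0, -0.009, -0.002], [-0.002, 0.002, -1.0]]
ft_force: [0.9, -0.6, 0.3]
grip_width: -0.0002
```

```bash
python3 - <<'E'
from tgt import *
plan([(np.array([.485,-.313,.115]),toolR(-.0087))])
grab('top','t6'); grab('side','s6')
C=cloud({'top':'t6','side':'s6'}); A=np.vstack([p.reshape(-1,3) for p in C.values()])
for n,c in dict(a=(.604,-.311,.064),b=(.574,.260,.051),c=(.568,.35,.051)).items():
    print(n,*fitbox(A[A[:,2]>.06 if n!='a' else A[:,2]>.07],(.076,.048,.092),c,rad=.01))
im=np.hstack([cv2.resize(cv2.imread('pics/t6.png')[120:240,300:430],None,fx=3,fy=3),cv2.resize(cv2.imread('pics/s6.png')[100:220,220:350],None,fx=3,fy=3)]); cv2.imwrite('pics/t6c.png',im)
E
```

```text
t 25.0667 p [ 0.484 -0.31   0.246] F [ 0.873 -0.579  0.318] w -0.00020995554840679283
turn [ 0.026  0.021 -0.003] shift(after turn) [-0.078  0.015  3.286] | shift in old axes [-0.072  0.008  3.287]
a [ 0.602 -0.311  0.065 -0.017] 743 0.0021696339955825025
b [0.572 0.26  0.052 0.074] 1100 0.0016915910225982582
c [0.568 0.351 0.052 0.07 ] 1248 0.0016163024026042624
```

View pics/t6c.png

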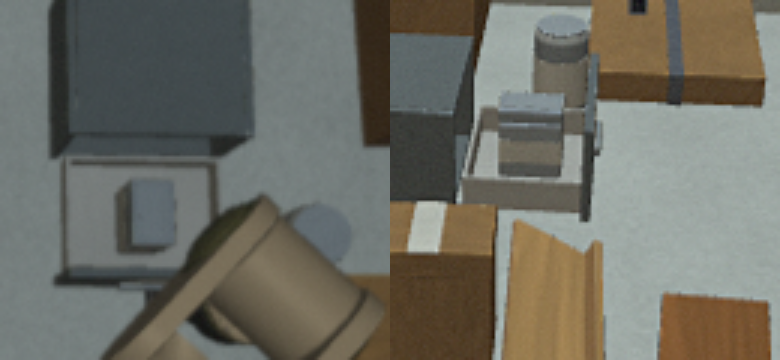

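All three tins are upright and centred in the right places; fitted centres are 47 mm above the floors. Next I lower in front of the drawer panel.

>>> step_arm --steps '[{"xyz": [-0.08,0,0.3],"turn": [0,0,0],"gripper": -1},{"xyz": [0,0,0.6],"turn": [0,0,0],"gripper": -1},{"xyz": [0,0,0.7],"turn": [0,0,0],"gripper": -1},{"xyz": [0,0,0.7],"turn": [0,0,0],"gripper": -1},{"xyz": [0,0,0.6],"turn": [0,0,0],"gripper": -1},{"xyz": [0,0,0.4],"turn": [0,0,0],"gripper": -1},{"xyz": [0,0.1,0],"turn": [0,0,0],"gripper": -1},{"xyz": [0,0.2,0],"turn": [0,0,0],"gripper": -1},{"xyz": [0,0.2,0],"turn": [0,0,0],"gripper": -1},{"xyz": [0,0.2,0],"turn": [0,0,0],"gripper": -1},{"xyz": [0,0.2,0],"turn": [0,0,0],"gripper": -1},{"xyz": [0,0.2,0],"turn": [0,0,0],"gripper": -1}]'

```text
time_s: 26.17
position: [0.5291, -0.3136, 0.1149]
tool_rot: [[0.008, 1.0, 0.002], [1.0, -0.008, -0.002], [-0.002, 0.002, -1.0]]
ft_force: [-1.8, -0.7, 2.1]
grip_width: -0.0001
```

>>> step_arm --steps '[{"xyz": [0,0.2,0],"turn": [0,0,0],"gripper": -1},{"xyz": [0,0.2,0],"turn": [0,0,0],"gripper": -1},{"xyz": [0,0.2,0],"turn": [0,0,0],"gripper": -1},{"xyz": [0,0.2,0],"turn": [0,0,0],"gripper": -1},{"xyz": [0,0.2,0],"turn": [0,0,0],"gripper": -1},{"xyz": [0,0.2,0],"turn": [0,0,0],"gripper": -1},{"xyz": [0,0.2,0],"turn": [0,0,0],"gripper": -1},{"xyz": [0,0.2,0],"turn": [0,0,0],"gripper": -1},{"xyz": [0,0.2,0],"turn": [0,0,0],"gripper": -1},{"xyz": [0,0.2,0],"turn": [0,0,0],"gripper": -1},{"xyz": [0,0.2,0],"turn": [0,0,0],"gripper": -1},{"xyz": [0,0.2,0],"turn": [0,0,0],"gripper": -1},{"xyz": [0,0.2,0],"turn": [0,0,0],"gripper": -1},{"xyz": [0,0.1,0],"turn": [0,0,0],"gripper": -1},{"xyz": [0,0.1,0],"turn": [0,0,0],"gripper": -1}]'

```text
time_s: 27.42
position: [0.6405, -0.3142, 0.1138]
tool_rot: [[0.008, 1.0, 0.001], [1.0, -0.008, -0.001], [-0.001, 0.001, -1.0]]
ft_force: [-2.6, -0.7, 1.7]
grip_width: 0.0
```

>>> step_arm --steps '[{"xyz": [0,0.08,0],"turn": [0,0,0],"gripper": -1},{"xyz": [0,0.08,0],"turn": [0,0,0],"gripper": -1},{"xyz": [0,0.08,0],"turn": [0,0,0],"gripper": -1},{"xyz": [0,0.08,0],"turn": [0,0,0],"gripper": -1},{"xyz": [0,0.08,0],"turn": [0,0,0],"gripper": -1},{"xyz": [0,0,0],"turn": [0,0,0],"gripper": -1}]'

```text
time_s: 27.92
position: [0.6567, -0.3144, 0.114]
tool_rot: [[0.008, 1.0, 0.002], [1.0, -0.008, -0.001], [-0.001, 0.002, -1.0]]
ft_force: [0.5, -0.6, -0.7]
grip_width: 0.0001
```

>>> step_arm --steps '[{"xyz": [0,0.06,0],"turn": [0,0,0],"gripper": -1},{"xyz": [0,0.06,0],"turn": [0,0,0],"gripper": -1},{"xyz": [0,0.06,0],"turn": [0,0,0],"gripper": -1}]'

```text
time_s: 28.17
position: [0.6618, -0.3145, 0.1141]
tool_rot: [[0.009, 1.0, -0.004], [1.0, -0.009, -0.0], [-0.0, -0.004, -1.0]]
ft_force: [-22.7, 2.0, 6.5]
grip_width: -0.0
```

The push reached the stop (22.7 N). I back off.

>>> step_arm --steps '[{"xyz": [0,0,0],"turn": [0,0,0],"gripper": -1},{"xyz": [0,-0.1,0],"turn": [0,0,0],"gripper": -1},{"xyz": [0,-0.4,0],"turn": [0,0,0],"gripper": -1},{"xyz": [0,-0.6,0],"turn": [0,0,0],"gripper": -1},{"xyz": [0,-0.7,0],"turn": [0,0,0],"gripper": -1},{"xyz": [0,-0.7,0],"turn": [0,0,0],"gripper": -1},{"xyz": [0,-0.7,-0.4],"turn": [0,0,0],"gripper": -1},{"xyz": [0,-0.7,-0.7],"turn": [0,0,0],"gripper": -1},{"xyz": [0,-0.7,-0.7],"turn": [0,0,0],"gripper": -1},{"xyz": [0,-0.6,-0.7],"turn": [0,0,0],"gripper": -1},{"xyz": [0,-0.3,-0.4],"turn": [0,0,0],"gripper": -1},{"xyz": [0,0,0],"turn": [0,0,0],"gripper": -1},{"xyz": [0,0,0],"turn": [0,0,0],"gripper": -1}]'

```text
time_s: 29.25
position: [0.4433, -0.3129, 0.2308]
tool_rot: [[0.009, 1.0, 0.004], [1.0, -0.009, -0.003], [-0.003, 0.004, -1.0]]
ft_force: [1.5, -1.4, -0.7]
grip_width: 0.0
```

```bash
python3 - <<'E'
from tgt import *
plan([])
grab('top','t7'); grab('side','s7')
C=cloud({'top':'t7','side':'s7'}); T,S=[p.reshape(-1,3) for p in C.values()]; A=np.vstack([T,S])
for n,c in dict(b=(.574,.260,.051),c=(.568,.35,.051)).items():
    print(n,*fitbox(A[A[:,2]>.06],(.076,.048,.092),c,rad=.01))
m=lambda P:P[(P[:,0]>.62)&(P[:,0]<.69)&(abs(P[:,1]+.315)<.09)&(P[:,2]>.11)&(P[:,2]<.134)]
for P in(T,S): Q=m(P); print('panel top',len(Q),Q.min(0) if len(Q) else '',np.median(Q,axis=0) if len(Q) else '')
a=cv2.imread('pics/t7.png')[110:290,100:430]; b=cv2.imread('pics/s7.png')[90:350,150:400]
cv2.imwrite('pics/f.png',np.hstack([cv2.resize(a,(480,262)),cv2.resize(b,(300,312))[:262]]))
E
```

```text
t 29.25 p [ 0.443 -0.313  0.231] F [ 1.461 -1.383 -0.731] w 4.410286022987166e-05
b [0.571 0.26  0.052 0.07 ] 1099 0.0017854026348602394
c [0.568 0.351 0.052 0.064] 1245 0.0016032272033286049
panel top 262 [ 0.671 -0.404  0.111] [ 0.677 -0.313  0.127]
panel top 107 [ 0.671 -0.405  0.111] [ 0.676 -0.31   0.128]
```

View pics/f.png

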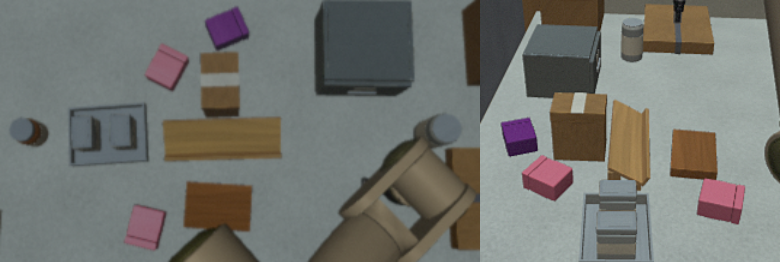

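The drawer front is flush with the cabinet, both tins stand in the tray, and the bystanders haven't moved. I hand the job in.

```bash
python3 -c "
from rig import order; print(order.close_job())"
```

```text
the job is handed in; nothing more can be done
None
```

The three tins are sorted, the drawer is shut, and the job is handed in; it finished at about 29 s of the 72 s allowed.

- **Weights:** tins c (about 1.4 N) and b (about 1.3 N) felt empty, so both went upright into the tray. Tin a (about 4.4 N) felt full and went upright into the drawer.
- **Drawer:** I pushed it until it met the stop at about 23 N, then backed the arm clear.
- **Last checks:**
  - Box fits put b and c upright with their centres 47 mm above the tray floor.
  - Tin a measured 47 mm above the drawer floor before I shut the drawer. I could not see it afterwards.
  - The panel moved about 146 mm, which matches my estimate of how far the drawer was open, and its inner face is level with the cabinet front to about 1 mm.
  - The jar, canister and book look unmoved in the last pictures; I did not measure them.

No check failed or disagreed.

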